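Tip a standing book over into the labelling bay and push it against the stop

TASK

The thick hardback standing at one end of the taped bay has to lie flat for its price label. Push it over with the fingertips so that it falls flat inside the taped bay, and push it until its long edge is flush against the metal stop strip, still between the tape lines; then take the hand away. Do not grip or lift the book, and leave the standing paperback and everything else where it is.

Things in the scene. Friction and masses are not known exactly. Their poses are not given: they have to be found in the camera images.
- mat: Fixed dark rubber labelling mat, 280 (x) x 460 (y) x 3 mm. Origin on its underside, at table height; in its own frame it spans x -145 to +135, y -230 to +230 mm. Its x axis points from the robot's side towards the metal stop strip, y runs along the strip, z up.
- bay_centre (a point): Centre of the taped bay on the mat's top; axes as the mat's. The bay is 320 mm along y and 215 mm along x: flat white tape 12 mm wide marks its two ends (inner edges 160 mm to either side of this point) and its side towards the robot (inner edge 107.5 mm from this point); the stop strip is the fourth side.
- stop_face (a point): Middle of the foot of the stop strip's face that looks towards the robot, on the mat's top; axes as the mat's. The strip is a fixed steel bar 14 mm thick, 20 mm high above the mat, 344 mm long; the face lies 107.5 mm beyond the bay's centre.
- hardback: Thick hardback, rigid, 190 mm tall, 130 wide (x; spine at -65, fore edge at +65 towards the stop strip, 30-55 mm away), 36 thick (y), about 0.3 to 0.6 kg, standing free on the mat at either y end of the bay, turned up to 5 degrees. Origin: centre of its foot; z to its head. Pushed above 3/4 of its height it tips over its foot edge once the top has moved about 40 mm, then falls by itself; pushed low it slides.
- book_centre (a point): Centre of the hardback, 95 mm from its foot; lying flat it is 18 mm above the mat.
- fore_foot (a point): Foot end of the hardback's fore edge (mid thickness).
- fore_head (a point): Head end of the hardback's fore edge (mid thickness).
- spine_foot (a point): Foot end of the hardback's spine (mid thickness).
- spine_head (a point): Head end of the hardback's spine (mid thickness).
- paperback: Bystander: thinner and lower paperback, 165 mm tall, 110 mm wide (x), 22 mm thick (y), standing at the other end of the bay. Origin: centre of its foot, z up.
- label_roll: Bystander: paper label roll lying flat, 76 mm across, 32 mm high, behind the stop strip. Origin: centre of its underside.
- glue_stick: Bystander: upright glue stick, 27 mm across, 90 mm tall, behind the stop strip. Origin: centre of its underside.
- eraser: Bystander: white eraser, 55 x 22 x 14 mm, on the table between the robot and the mat. Origin: centre of its underside.
- mug: Bystander: white mug, 80 mm across, 90 mm tall, at the right. Origin: centre of its underside.
- atlas: Bystander: large thin book lying flat at the left, 170 x 230 x 22 mm. Origin: centre of its underside.
- tape_dispenser: Bystander: black desk tape dispenser at the left, 140 x 55 mm, 89 mm high. Origin: centre of its underside.
There are look-alikes about, which are no part of the job. What is shaped like the hardback but blue or yellow is not meant.

How it is judged:
On the way:
1. the hardback lies flat on the mat inside the taped bay (angle between hardback's own z axis and vertical between 1.48 and 1.66 rad and angle between hardback's own x axis and vertical between 1.48 and 1.66 rad and z of book_centre in the frame of mat between 0.015 and 0.028 m and y of fore_foot in the frame of mat between -0.165 and 0.165 m and y of fore_head in the frame of mat between -0.165 and 0.165 m and y of spine_foot in the frame of mat between -0.165 and 0.165 m and y of spine_head in the frame of mat between -0.165 and 0.165 m and x of each of fore_foot, fore_head, spine_foot, spine_head in the frame of mat above -0.12 m), for 0.2 s.
At the end, for the whole second after the job is handed in: The hardback lies flat on the mat (within 5 degrees), both ends of its fore edge within 5 mm of the stop strip, its whole length between the two end tapes (5 mm over the tape's inner edge allowed), at rest; the paperback still stands within 25 mm of its place (angle between hardback's own z axis and vertical between 1.48 and 1.66 rad and angle between hardback's own x axis and vertical between 1.48 and 1.66 rad and z of book_centre in the frame of mat between 0.015 and 0.028 m and y of fore_foot in the frame of mat between -0.165 and 0.165 m and y of fore_head in the frame of mat between -0.165 and 0.165 m and y of spine_foot in the frame of mat between -0.165 and 0.165 m and y of spine_head in the frame of mat between -0.165 and 0.165 m and x of each of fore_foot, fore_head in the frame of mat above 0.095 m and linear speed of hardback below 0.02 m/s and angular speed of hardback below 0.1 rad/s and angle between paperback's own z axis and vertical below 0.1 rad and distance of paperback from where it was at the start of the episode below 0.025 m); the robot touches nothing.
It fails at once if the hardback is lifted: its foot rises more than 12 mm off the mat while upright, or more than 45 mm above the table at all (height (world z) of hardback above 0.045 m or (height (world z) of hardback above 0.015 m and angle between hardback's own z axis and vertical below 0.15 rad)).
It fails at once if the paperback is knocked (tilted over 17 degrees or moved over 25 mm) (angle between paperback's own z axis and vertical above 0.3 rad or distance of paperback from where it was at the start of the episode above 0.025 m).
It fails at once if another bystander is moved more than 30 mm (distance of any of label_roll, glue_stick, eraser, mug, atlas, tape_dispenser from where it was at the start of the episode above 0.03 m).
It also fails if it takes over 54 s, if anything falls off the work surface, if the arm or the gripper's body presses on something with over 40 N, if the wrist force passes 120 N, or if a joint passes its speed limit or range.

ROBOT

A 6-joint arm with a two-finger parallel gripper is mounted at the origin on the work surface. World frame = base frame: x ahead of the robot, y to its left, z up, the work surface at z = 0. Lengths are in m, angles in rad, forces in N, time in s.
With the tool pointing down it reaches from about 0.25 to 0.775 m from the base axis. Payload 4 kg.
Tool frame: the origin (TCP) lies at the very end of the fingers, on their centre line; the grasp point (between the pads) lies 19 mm behind it; x points along the fingers, y is the direction in which the jaws open and shut, and the axes are right-handed (so a half turn about x gives the same grasp; the last joint's range is limited). The gripper opens to 94 mm and grips with 3 to 60 N. Pads are 16 mm wide; open, the fingers measure 119 mm over their backs; the gripper's body (75 mm by 177 mm) begins 78 mm behind the grasp point.
Start: joints at [1.009, 0.087, 1.371, -0, 1.684, -0.103], TCP at [0.244, 0.493, 0.206] pointing down, gripper open.
Joint ranges: [-3.1, 3.1], [-0.76, 2.03], [0.27, 2.55], [-1.08, 4.22], [0.17, 2.65], [-2.57, 2.57]. Speed limits (rad/s): [2.79, 2.79, 3.14, 3.14, 3.14, 3.14].

INTERFACE

Orientations are given as [roll, pitch, yaw] about the fixed x, y, z axes, in that order (R = Rz(yaw) Ry(pitch) Rx(roll)).
In Python, from bench import robot gives the robot as it stands.
- The arm moves only by the tool carry_out, never from a script. Its argument "targets" is a list of rows, each a list of 5 numbers: the closure, from 0 (fully open) to 1 (shut), then the shift along the tool's x, y, z in cm, then the turn about the tool's x in degrees. In form: [[fingers, tx, ty, tz, turn], ...]. A call has 1 to 20 rows; each row shifts and turns the commanded pose from where the row before left it, along the tool's axes as they then stand; what a row does not reach is not made up. A row lasts 1/10 s, in which the tool goes at most 50 mm and 8.59 degrees, less where a joint would pass 70% of its speed; a pose out of reach is approached as far as the arm can. A call is refused whole if a number of a shift passes 5 or a number of a turn 8.59, either way. A call with a gripper value outside its range is refused whole. The fingers move at their own pace and stop on an object; the grip force is fixed at half the most. Time passes only in rows, so rows that do not move let the fingers close. It gives the time, the measured TCP pose, the force and the opening at its end, in the units of the state.
- robot.get_obs(): the state, without advancing time (a new reading comes with each control period).
- robot.snapshot(name): name is "side" or "top" or "wrist"; returns a dict with "image" (420x560x3 uint8, red, green, blue), "camera_matrix" (3x3 intrinsics, pixels), "pose" (4x4, takes a point from camera to world coordinates). Camera axes: x right, y up, looking along -z (the intrinsics and any distortion apply to the point x, -y, -z); pixel columns grow to the right and rows downward; lengths in m; the calibration is good to about 2 mm. A picture is of the moment at which its call begins. There is no depth.
- robot.close_job(): hands the job in, once; it reports no verdict.
The state is a dict: "time": time; "joint_positions": joint angles; "qvel": joint speeds; "joint_torque": joint torques, N m; "tool_pos": TCP position; "ee_rot": TCP orientation; "wrist_force": force on the tool from outside, world axes, zero at the start; "wrist_torque": the same for the moment, N m; "width": finger opening in m.
Only numpy, scipy, OpenCV 4.12 (cv2) and the standard library are available. Lean on these libraries where they do the work, as an engineer would, in place of code of your own. Each camera call takes 0.05 s, during which the arm holds its last target. There are 200 camera calls.

## Working session

There is one attempt and no reset: what is moved stays moved. The work goes in short steps, Python scripts to look and compute and a tool call to move; the robot and the scene stay as the last step left them, time stands still between calls to the robot, and variables do not carry over. Pictures are saved under pics/ and viewed, about 8 in all and at most 12, crops included, and the job is handed in when it is done.

Besides the shell and the picture viewer there is one more tool, called after "Call:" as a command line: name --pt "numbers of a row" for each row, then --argument value for the rest. carry_out: Moves the arm, as the interface text tells. Its arguments: {"type":"object","properties":{"targets":{"type":"array","items":{"type":"array","items":{"type":"number"}}}},"required":["targets"]}

```bash
mkdir -p pics
cat > h.py <<'E'
import numpy as np,cv2
from bench import robot
def snap(n,f):
    s=robot.snapshot(n); cv2.imwrite(f'pics/{f}.png',s['image'][:,:,::-1]); np.savez(f'pics/{f}.npz',K=s['camera_matrix'],P=s['pose'],im=s['image']); return s
def ray(f,z,uv):
    d=np.load(f'pics/{f}.npz');K,P=d['K'],d['P']
    r=np.linalg.inv(K)@[uv[0],uv[1],1]; r=P[:3,:3]@[r[0],-r[1],-r[2]]
    o=P[:3,3]; return o+(z-o[2])/r[2]*r
def proj(f,X):
    d=np.load(f'pics/{f}.npz');K,P=d['K'],d['P']
    c=P[:3,:3].T@(np.array(X)-P[:3,3]); q=K@[c[0],-c[1],-c[2]]; return q[:2]/q[2]
E
python3 - <<'E'
from h import *
a=snap('top','t0');b=snap('side','s0')
im=np.vstack([a['image'],b['image']])
cv2.imwrite('pics/both0.png',cv2.resize(np.hstack([a['image'],b['image']]),(800,300))[:,:,::-1])
o=robot.get_obs();print(o['tool_pos'],o['ee_rot'],o['time'],a['pose'],b['pose'])
E
```

```text
[0.24331793 0.49272119 0.20442384] [-1.67696528  1.56884967 -2.13576095] 0.1 [[ 0.02816141  0.98684748 -0.15918222  0.28335793]
 [-0.99939638  0.03103702  0.01560724  0.10765208]
 [ 0.02034251  0.15864661  0.98712585  1.48230413]
 [ 0.          0.          0.          1.        ]] [[ 0.95340568  0.15463989 -0.25904461  0.14853886]
 [-0.30168078  0.48152548 -0.82287418 -0.99561236]
 [-0.0025126   0.8626817   0.50574101  0.81725493]
 [ 0.          0.          0.          1.        ]]
```

View pics/t0.png

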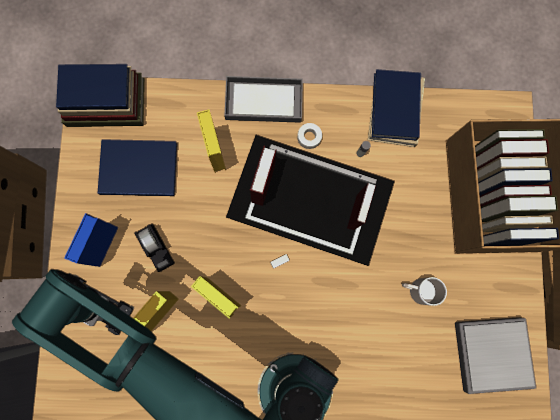

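View pics/s0.png

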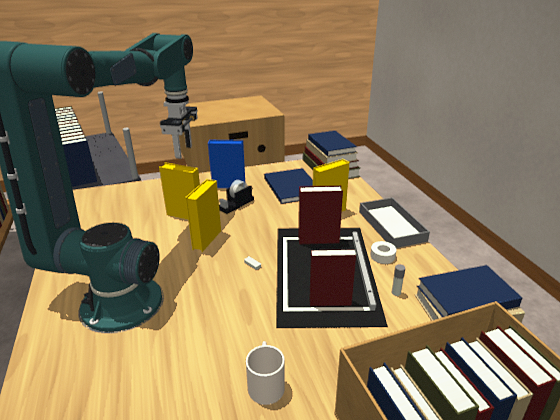

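Candidates in the top picture:
- Dark-red book at (263,172), at the bay's left end. It is taller and thicker, so it is the hardback.
- Dark-red book at (363,205). It is thinner and lower, so it is the paperback.
- Yellow look-alikes at (210,140), (215,297) and (150,310), and a blue one at (90,240). I ignore these.

Next I check a close crop and measure.

Run:
```python
from h import *
im=np.load('pics/t0.npz')['im']
c=cv2.resize(im[125:275,215:405],None,fx=4,fy=4,interpolation=cv2.INTER_CUBIC);cv2.imwrite('pics/c0.png',c[:,:,::-1])
# mat: dark hull
m=((im.max(2)<45)).astype(np.uint8);r=np.zeros_like(m);r[125:275,220:400]=m[125:275,220:400]
cs,_=cv2.findContours(r,0,2);k=max(cs,key=cv2.contourArea);h=cv2.convexHull(k)
q=cv2.approxPolyDP(h,6,True)[:,0];print('mat px',q.tolist())
W=np.array([ray('t0',.003,p)[:2] for p in q]);print(W.round(3),[np.linalg.norm(W[i]-W[i-1]).round(3) for i in range(len(W))])
```

```text
mat px [[393, 181], [367, 265], [226, 216], [256, 135]]
[[ 0.631 -0.292]
 [ 0.368 -0.21 ]
 [ 0.504  0.222]
 [ 0.765  0.139]] [np.float64(0.452), np.float64(0.276), np.float64(0.454), np.float64(0.274)]
```

View pics/c0.png

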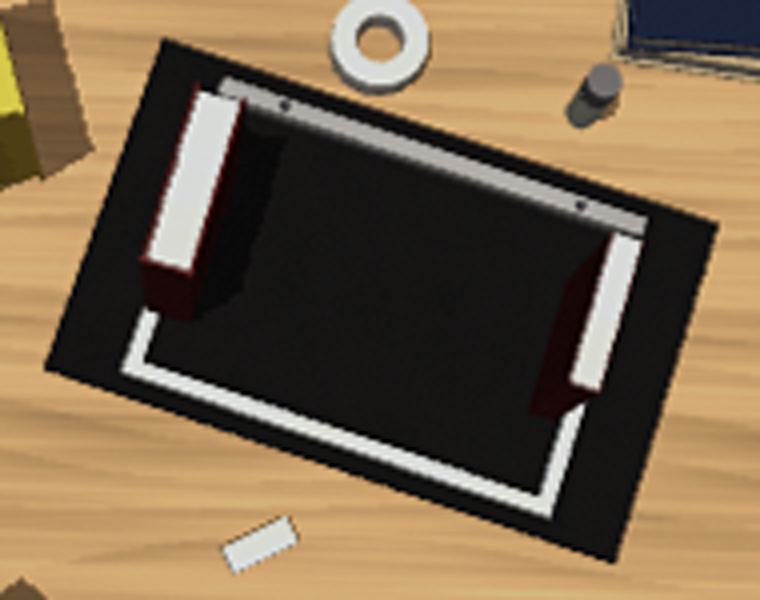

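The crop confirms the choice: at left a thick red book with its head at about (195,180) in the crop, and at right the thinner paperback at (607,310). The mat edges measure 0.453 x 0.275 m against 0.460 x 0.280, which is close. Next I get the book's head in mat coordinates and the tool axes.

```bash
cat >> h.py <<'E'
from scipy.spatial.transform import Rotation as Rt
YAW=np.radians(-17.4);O=np.array([.5718,-.0367])
ex=np.array([np.cos(YAW),np.sin(YAW)]);ey=np.array([-ex[1],ex[0]])
def mat(p): d=np.array(p)[:2]-O; return np.array([d@ex,d@ey])*1000
def wor(x,y): return O+ex*x/1000+ey*y/1000
def state():
    o=robot.get_obs();R=Rt.from_euler('xyz',o['ee_rot']).as_matrix()
    print('t',o['time'],'tcp',o['tool_pos'].round(4),'mat',mat(o['tool_pos']).round(1),'F',np.round(o['wrist_force'],1),'w',o['width'])
    return o,R
def go(x,y,z):
    o,R=state();d=R.T@(np.r_[wor(x,y),z]-o['tool_pos']);print('go',(x,y,z),'tool cm',(d*100).round(2))
E
python3 - <<'E'
from h import *
o,R=state();print(R.round(3))
f=lambda l,z:[print(n,mat(ray('t0',z,(p[0]/4+215-.4,p[1]/4+125-.4))).round(0)) for n,p in l]
print('hardback head z.193');f([('fore+',(196,88)),('fore-',(244,99)),('spine-',(192,272)),('spine+',(140,261))],.193)
print('paper head z.168');f([('a',(610,233)),('b',(643,240)),('c',(602,393)),('d',(570,384))],.168)
print('foot visible z.003');f([('spine- foot',(190,320)),('spine+ foot',(148,305)),('paper foot spine+',(530,412)),('tapein L',(147,360)),('tapein R',(540,493)),],.003)
print('strip top front .023');f([('L',(240,100)),('R',(640,235))],.023)
print('yellow/ other');
for n,u,z in [('yellowtop',(205,113),.193),('yellowtop2',(215,145),.193),('yfoot',(217,170),0)]: print(n,mat(ray('t0',z,u)).round(0))
E
```

```text
t 0.1 tcp [0.2433 0.4927 0.2044] mat [-471.8  407. ] F [ 0.3  0.1 -0.2] w 0.094060117708702
[[-0.001  0.443  0.897]
 [-0.002  0.897 -0.443]
 [-1.    -0.002 -0.   ]]
hardback head z.193
fore+ [ 50. 173.]
fore- [ 53. 139.]
spine- [-72. 133.]
spine+ [-77. 169.]
paper head z.168
a [  54. -129.]
b [  57. -152.]
c [ -55. -157.]
d [ -56. -134.]
foot visible z.003
spine- foot [-72. 134.]
spine+ foot [-72. 169.]
paper foot spine+ [ -54. -135.]
tapein L [-112.  155.]
tapein R [-111. -161.]
strip top front .023
L [100. 153.]
R [ 101. -171.]
yellow/ other
yellowtop [ 87. 357.]
yellowtop2 [ 10. 299.]
yfoot [-15. 303.]
```

Call:
carry_out --pt "0.5 -3 0 0 0" --pt "0.5 -3 0 0 0" --pt "0.5 0 -0.8 3.5 0" --pt "0.5 0 -0.8 3.5 0" --pt "0.5 0 -0.8 3.5 0" --pt "0.5 0 -0.8 3.5 0" --pt "0.5 0 -0.8 3.5 0" --pt "0.5 0 -0.8 3.5 0" --pt "0.5 0 -0.8 3.5 0" --pt "0.5 0 -0.8 3.5 0" --pt "0.5 0 -0.8 3.5 0" --pt "0.5 0 -0.8 3.5 0" --pt "0.5 0 -0.8 3.5 0" --pt "0.5 0 -0.8 3.5 0" --pt "0.5 0 -0.8 3.5 0" --pt "0.5 0 -0.8 3 0"

```text
time: 1.7
tool_pos: [0.6299, 0.1765, 0.2644]
ee_rot: [-2.467, 1.569, -2.927]
wrist_force: [-0.2, 0.3, 0.3]
width: 0.0472
```

Call:
carry_out --pt "0.5 0 0 0 8" --pt "0.5 0 0 0 8" --pt "0.5 0 0 0 8" --pt "0.5 0 0 0 8" --pt "0.5 0 0 0 8" --pt "0.5 0 0 0 8" --pt "0.5 0 0 0 8" --pt "0.5 0 0 0 8" --pt "0.5 0 0 0 8" --pt "0.5 0 0 0 7" --pt "0.5 0 0 0 0"

```text
time: 2.8
tool_pos: [0.6286, 0.1779, 0.2647]
ee_rot: [-1.176, 1.569, -3.014]
wrist_force: [-0.1, -0.6, 0.5]
width: 0.0466
```

Run:
```python
from h import *
o,R=state();print(np.degrees(np.arctan2(R[1,1],R[0,1])),o['joint_positions'].round(2));go(-10,215,.165)
```

```text
t 2.8 tcp [0.6286 0.1779 0.2647] mat [ -9.9 221.8] F [-0.1 -0.6  0.5] w 0.04655911490196863
-15.270205514874661 [0.19 0.32 0.98 0.   1.84 0.46]
t 2.8 tcp [0.6286 0.1779 0.2647] mat [ -9.9 221.8] F [-0.1 -0.6  0.5] w 0.04655911490196863
go (-10, 215, 0.165) tool cm [ 9.97 -0.02  0.67]
```

Call:
carry_out --pt "0.5 2.5 0 0 0" --pt "0.5 2.5 0 0 0" --pt "0.5 2.5 0 0 0" --pt "0.5 2.5 0 0 0" --pt "0.5 0 0 1 0" --pt "0.5 0 0 1 0" --pt "0.5 0 0 1 0" --pt "0.5 0 0 0.5 0" --pt "0.5 0 0 0.5 0" --pt "0.5 0 0 0.3 0" --pt "0.5 0 0 0.3 0" --pt "0.5 0 0 0.3 0" --pt "0.5 0 0 0 0"

```text
time: 4.1
tool_pos: [0.6158, 0.1304, 0.1655]
ee_rot: [-1.271, 1.571, -3.108]
wrist_force: [0.1, -0.5, 0.6]
width: 0.0471
```

Run:
```python
from h import *
state();s=snap('side','s1');t=snap('top','t1')
a=cv2.resize(s['image'][130:350,230:450],(400,400));b=cv2.resize(t['image'][110:270,220:380],(400,400))
cv2.imwrite('pics/c1.png',np.hstack([a,b])[:,:,::-1])
```

```text
t 4.1 tcp [0.6158 0.1304 0.1655] mat [ -8.  172.7] F [ 0.1 -0.5  0.6] w 0.04706054385929794
```

View pics/c1.png

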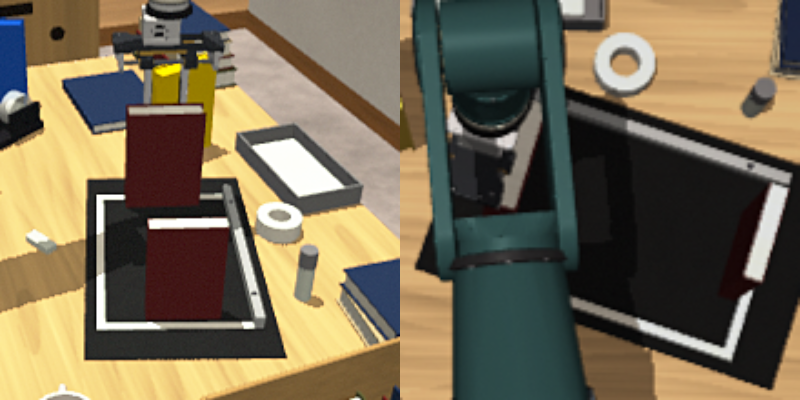

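The book still stands, and the fingers are behind its upper part and just about touching. I push slowly.

Call:
carry_out --pt "0.5 0 0 0.3 0" --pt "0.5 0 0 0.3 0" --pt "0.5 0 0 0.3 0" --pt "0.5 0 0 0.3 0" --pt "0.5 0 0 0.3 0"

```text
time: 4.7
tool_pos: [0.6118, 0.1158, 0.1654]
ee_rot: [-1.092, 1.571, -2.93]
wrist_force: [0.5, -1.3, 0.9]
width: 0.047
```

Run:
```python
from h import *
state();s=snap('side','s2')
def top(f):
    im=np.load(f'pics/{f}.npz')['im'].astype(int)
    m=((im[...,0]>60)&(im[...,0]>2.2*im[...,1])&(im[...,0]>2.2*im[...,2]))
    ys,xs=np.where(m[170:320,280:370]);print(f,len(ys),'top row',ys.min()+170 if len(ys) else None,xs.min()+280,xs.max()+280)
for f in('s0','s1','s2'):top(f)
```

```text
t 4.7 tcp [0.6118 0.1158 0.1654] mat [ -7.4 157.5] F [ 0.5 -1.3  0.9] w 0.04700194331863919
s0 251 top row 186 299 354
s1 3870 top row 187 299 355
s2 3057 top row 189 299 355
```

Call:
carry_out --pt "0.5 0 0 0.3 0" --pt "0.5 0 0 0.3 0" --pt "0.5 0 0 0.3 0" --pt "0.5 0 0 0.3 0" --pt "0.5 0 0 0.3 0" --pt "0.5 0 0 0.3 0" --pt "0.5 0 0 0.2 0" --pt "0.5 0 0 0 0"

```text
time: 5.55
tool_pos: [0.6066, 0.0966, 0.1655]
ee_rot: [2.411, 1.571, 0.573]
wrist_force: [0.8, -0.3, 0.1]
width: 0.047
```

Run:
```python
from h import *
state();s=snap('side','s3');t=snap('top','t3')
a=cv2.resize(s['image'][130:350,230:450],(400,400));b=cv2.resize(t['image'][110:270,220:380],(400,400))
cv2.imwrite('pics/c3.png',np.hstack([a,b])[:,:,::-1])
```

```text
t 5.55 tcp [0.6066 0.0966 0.1655] mat [ -6.6 137.7] F [ 0.8 -0.3  0.1] w 0.04697838634477122
```

View pics/c3.png

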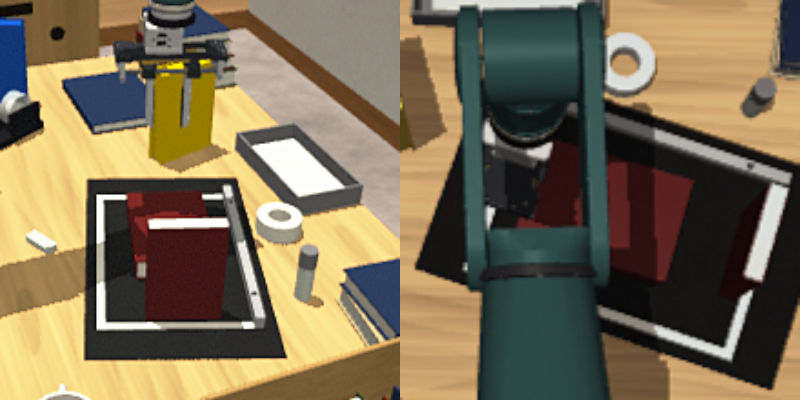

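The book has tipped and lies in the bay. I raise the hand, go round to the spine side, and take a clear picture.

Call:
carry_out --pt "0.5 -3 0 0 0" --pt "0.5 -3 0 0 0" --pt "0.5 0 -3.3 2.3 0" --pt "0.5 0 -3.3 2.3 0" --pt "0.5 0 -3.3 2.3 0" --pt "0.5 0 -3.3 2.3 0" --pt "0.5 0 0 0 -8" --pt "0.5 0 0 0 -8" --pt "0.5 0 0 0 -8" --pt "0.5 0 0 0 -8" --pt "0.5 0 0 0 -8" --pt "0.5 0 0 0 -8" --pt "0.5 0 0 0 -8" --pt "0.5 0 0 0 -8" --pt "0.5 0 0 0 -8" --pt "0.5 0 0 0 -8" --pt "0.5 0 0 0 -8" --pt "0.5 0 0 0 0"

```text
time: 7.45
tool_pos: [0.4551, 0.0431, 0.2256]
ee_rot: [0.687, 1.57, 0.385]
wrist_force: [1.1, 0.4, 0.7]
width: 0.0468
```

Run:
```python
from h import *
o,R=state();print(np.degrees(np.arctan2(R[1,1],R[0,1])),o['joint_positions'].round(2));t=snap('top','t4')
cv2.imwrite('pics/c4.png',cv2.resize(t['image'][125:275,215:405],None,fx=4,fy=4,interpolation=cv2.INTER_CUBIC)[:,:,::-1])
go(-135,41,.014)
```

```text
t 7.45 tcp [0.4551 0.0431 0.2256] mat [-135.2   41.2] F [1.1 0.4 0.7] w 0.04684238038631597
72.70763042475053 [-0.03 -0.12  1.54  0.    1.73 -1.3 ]
t 7.5 tcp [0.4551 0.0431 0.2256] mat [-135.2   41.2] F [-0.2  0.3 -0.2] w 0.047170867268377985
go (-135, 41, 0.014) tool cm [ 2.116e+01 -3.000e-02  2.000e-02]
```

View pics/c4.png

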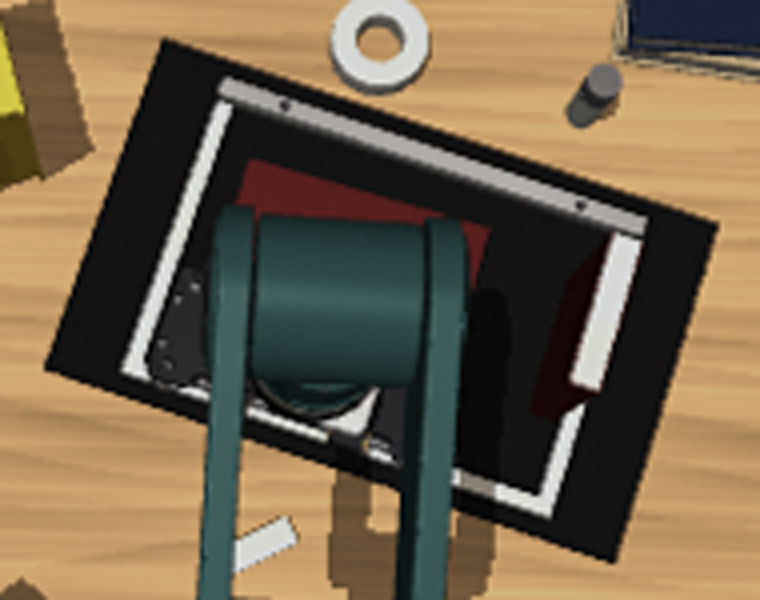

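The book lies flat, clear of the arm. Its fore-edge corners are at (248,160) and (490,232) in the crop. The tape and the paperback are where they were.

Run:
```python
from h import *
for p in [(248,160),(490,230)]: print(mat(ray('t4',.039,(p[0]/4+214.6,p[1]/4+124.6))).round(0))
p=(265,545);print('eraser',mat(ray('t4',.014,(p[0]/4+214.6,p[1]/4+124.6))).round(0))
```

```text
[ 53. 131.]
[ 62. -60.]
eraser [-217.   24.]
```

Call:
carry_out --pt "0 4.1 -0.5 0 0" --pt "0 4.1 0 0 0" --pt "0 4.1 0 0 0" --pt "0 4.1 0 0 0" --pt "0 4.1 0 0 0" --pt "0 0 0 1 0" --pt "0 0 0 1 0" --pt "0 0 0 1 0" --pt "0 0 0 1 0" --pt "0 0 0 0.5 0" --pt "0 0 0 0.5 0" --pt "0 0 0 0.5 0" --pt "0 0 0 0.5 0" --pt "0 0 0 0.5 0" --pt "0 0 0 0.5 0" --pt "0 0 0 0.5 0" --pt "0 0 0 0.5 0" --pt "0 0 0 0 0"

```text
time: 9.3
tool_pos: [0.5312, 0.0138, 0.0204]
ee_rot: [-0.111, 1.569, -0.413]
wrist_force: [-0.3, -0.8, -0.1]
width: 0.0937
```

Run:
```python
from h import *
state();t=snap('top','t5')
```

```text
t 9.3 tcp [0.5312 0.0138 0.0204] mat [-53.9  36.1] F [-0.3 -0.8 -0.1] w 0.09374459244858996
```

Call:
carry_out --pt "0 0 0 0.3 0" --pt "0 0 0 0.3 0" --pt "0 0 0 0.3 0" --pt "0 0 0 0.2 0" --pt "0 0 0 0.2 0" --pt "0 0 0 0 0"

```text
time: 9.95
tool_pos: [0.5429, 0.0104, 0.0204]
ee_rot: [0.099, 1.57, -0.203]
wrist_force: [-2.6, 0.4, -0.0]
width: 0.0937
```

Run:
```python
from h import *
state();t=snap('top','t6')
cv2.imwrite('pics/c6.png',cv2.resize(t['image'][125:275,215:405],None,fx=4,fy=4,interpolation=cv2.INTER_CUBIC)[:,:,::-1])
```

```text
t 9.95 tcp [0.5429 0.0104 0.0204] mat [-41.6  36.3] F [-2.6  0.4 -0. ] w 0.09374683984734636
```

View pics/c6.png

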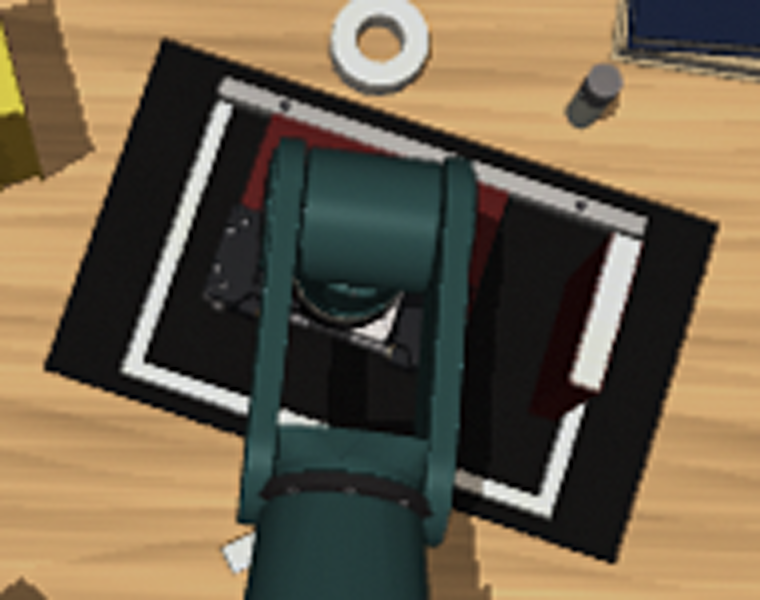

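The fore edge is at the strip or almost there. I press on gently to square it up.

Call:
carry_out --pt "0 0 0 0.1 0" --pt "0 0 0 0.1 0" --pt "0 0 0 0.1 0" --pt "0 0 0 0 0"

```text
time: 10.4
tool_pos: [0.5455, 0.0096, 0.0204]
ee_rot: [0.232, 1.57, -0.069]
wrist_force: [-1.7, 0.5, 0.1]
width: 0.0939
```

Call:
carry_out --pt "0 0 0 0.1 0" --pt "0 0 0 0.1 0" --pt "0 0 0 0.1 0" --pt "0 0 0 0 0"

```text
time: 10.8
tool_pos: [0.5473, 0.0091, 0.0204]
ee_rot: [3.124, 1.568, 2.822]
wrist_force: [-6.5, 1.5, 2.6]
width: 0.0938
```

Call:
carry_out --pt "0 0 0 0.1 0" --pt "0 0 0 0.1 0" --pt "0 0 0 0 0"

```text
time: 11.1
tool_pos: [0.5473, 0.009, 0.0205]
ee_rot: [-3.102, 1.564, 2.88]
wrist_force: [-10.4, 2.6, 5.7]
width: 0.0936
```

The TCP no longer advances and the force has risen to 10 N, so the book is against the strip. I retreat.

Call:
carry_out --pt "0 0 0 -0.5 0" --pt "0 0 0 -1 0" --pt "0 0 0 -2 0" --pt "0 0 0 -2.5 0" --pt "0 -4 0 0 0" --pt "0 -4 0 0 0" --pt "0 -4 0 0 0" --pt "0 -4 0 0 0" --pt "0 -4 0 0 0" --pt "0 0 0 -3 0" --pt "0 0 0 -3 0" --pt "0 0 0 -3 0" --pt "0 0 0 -3 0" --pt "0 0 0 -3 0" --pt "0 0 0 0 0" --pt "0 0 0 0 0"

```text
time: 12.7
tool_pos: [0.3499, 0.0706, 0.221]
ee_rot: [0.258, 1.567, -0.043]
wrist_force: [0.7, -0.5, 0.1]
width: 0.0941
```

Run:
```python
from h import *
state();t=snap('top','t7');s=snap('side','s7')
a=cv2.resize(t['image'][125:275,215:405],(500,395),interpolation=cv2.INTER_CUBIC);b=cv2.resize(s['image'][150:345,250:400],(300,390),interpolation=cv2.INTER_CUBIC)
cv2.imwrite('pics/c7.png',np.hstack([a[:390],b])[:,:,::-1])
im=t['image'].astype(int);m=((im[...,0]>35)&(im[...,0]>2*im[...,1])&(im[...,0]>2*im[...,2])).astype(np.uint8);m[:,:240]=0;m[:,345:]=0;m[:130]=0;m[225:]=0
k=max(cv2.findContours(m,0,2)[0],key=cv2.contourArea);bx=cv2.boxPoints(cv2.minAreaRect(k));print(bx.round(1))
for p in bx: print(mat(ray('t7',.039,p)).round(0))
```

```text
t 12.7 tcp [0.3499 0.0706 0.221 ] mat [-243.8   36. ] F [ 0.7 -0.5  0.1] w 0.09409241197875065
[[269.2 191. ]
 [282.8 151.2]
 [342.4 171.6]
 [328.9 211.4]]
[-32. 126.]
[ 99. 127.]
[ 99. -65.]
[-32. -64.]
```

View pics/c7.png

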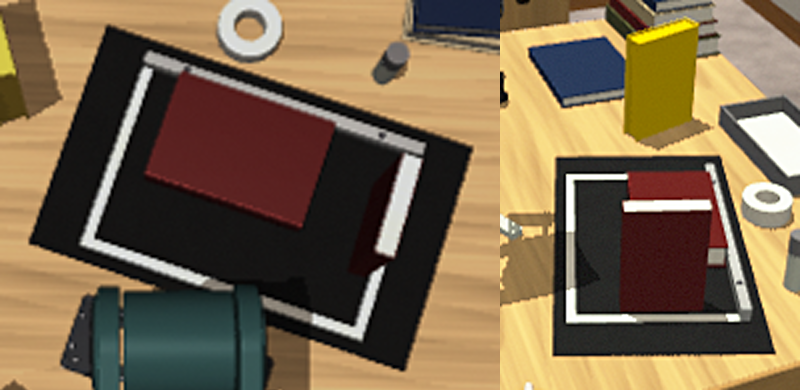

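The book lies flush: both fore-edge corners are at mat x 99 mm, the strip is at about 100, and y runs from 127 to -65. The paperback stands where it was and the hand is clear. I hand in.

```bash
python3 -c "
from bench import robot;print(robot.close_job())"
```

```text
the job is handed in; nothing more can be done
None
```

The hardback lies flat in the taped bay with its long edge flush against the stop strip, and the job is handed in at about 13 s of the 54 s allowed. I tipped it with slow fingertip pushes at about 165 mm height. I then pushed its spine with the open fingertips until it stopped moving, at about 10 N, and drew the hand back.

In the last pictures:
- **Against the strip:** both fore-edge corners measure x = 99 mm in the mat frame, with the strip face at about 100 mm.
- **Between the tapes:** the book runs from y = 127 to -65 mm, inside the ±160 mm lines.
- **Everything else:** the paperback stands where it was, the bystanders in view have not moved, and the wrist force reads about zero with the hand clear.

Two small disagreements, neither of them affecting the result: the mat measured about 2% short (453 x 275 mm against 460 x 280), and the tape ends suggested a y offset of about 3 mm. No check failed.

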